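Set the jaw gap of a cleanroom fixture with a gauge blade

ROBOT

A 7-joint arm with a two-finger parallel gripper is mounted at the origin on the work surface. World frame = base frame: x ahead of the robot, y to its left, z up, the work surface at z = 0. Lengths are in m, angles in rad, forces in N, time in s.
With the tool pointing down it reaches from about 0.4 to 0.85 m from the base axis. Payload 4.5 kg.
Tool frame: the origin (TCP) lies at the very end of the fingers, on their centre line; the grasp point (between the pads) lies 19 mm behind it (r.hold_point_z is the distance from the TCP to the grasp point, in m); z points along the fingers, y is the line along which they close (so a half turn about z gives the same grasp; the last joint's range is limited). The gripper opens to 85 mm and grips with 20 to 120 N. Pads are 22 mm wide; open, the fingers measure 114 mm over their backs; the gripper's body (76 mm by 85 mm) begins 54 mm behind the grasp point. The pads swing forward as they close: fully open they stand 13 mm farther back than shut.
Start: joints at [-1.123, 0.689, -0.195, 1.565, 0.157, 0.902, -0.215], TCP at [0.251, 0.572, 0.209] pointing down, gripper open.
Joint ranges: [-3.01, 3.01], [-0.46, 2.08], [-1.47, 1.51], [0.13, 2.56], [-1, 4.14], [0.04, 2.09], [-2.66, 2.66]. Speed limits (rad/s): [2.57, 2.57, 3.14, 3.14, 3.14, 3.14, 3.14].

INTERFACE

Orientations are given as a rotation vector (axis times angle).
In Python, from bench import r, hand, sense, imaging, close_job gives the robot as it stands. Calls block until the motion is done:
- r.move_to(position, orientation): joint-space move of the TCP to a pose.
- r.move_straight(position, v=0.15, rot=None): straight line of the TCP; rot=None keeps the orientation; v is the mean speed in m/s.
- r.move_j(angles): joint-space move.
- hand.set_gripper(opening, effort=None): finger opening in m; effort is the grip in N (None keeps the last); returns when the fingers have stopped.
- r.dwell(seconds).
- r.inverse_kinematics(position, orientation): joint angles nearest the present ones, or None.
- sense(): the state.
- imaging.snapshot(name): name is "side" or "top"; returns a dict with "image" (400x640x3 uint8, red, green, blue), "depth" (400x640 float32, m along the optical axis (not along the pixel's ray), 0 where there is no reading), "intrinsics" (3x3 intrinsics, pixels), "k1" (the pictures are not rectified: a ray, as slopes to the right and down, at radius r is drawn at 1 + k1 r^2 times it, then the intrinsics apply), "world_to_cam" (4x4, takes a point from world to camera coordinates). Camera axes: x right, y down, z forward; pixel columns grow to the right and rows downward; lengths in m; the calibration is good to about 2 mm. A picture is of the moment at which its call begins.
A pose or a line that the arm cannot do raises r.MotionError and nothing moves.
- close_job(): hands the job in; it is judged then, once.
The state is a dict: "clock": time; "joint_pos": joint angles; "dq": joint speeds; "tau": joint torques, N m; "ee_pos": TCP position; "eef_rot": TCP orientation; "force": force on the tool from outside, world axes, zero at the start; "torque": the same for the moment, N m; "gripper_width": finger opening in m; "grip_force": force on a finger pad.
Only numpy, scipy, OpenCV 4.12 (cv2) and the standard library are available. Lean on these libraries where they do the work, as an engineer would, in place of code of your own. Each camera call takes 0.05 s, during which the arm holds its last target. There are 200 camera calls.

TASK

Set the fixture's jaw with the 10 mm gauge, the one with the middle blade of the three: slide it level into the open gap from the front until its tip shows beyond the jaws, stand it there, and push the sliding jaw against the blade until its sprung shoe is pressed back, without forcing it. Then draw the gauge straight back out, feeling that the shoe drags on it, and stand it upright on the black mat again, leaving the jaw as set and the other gauges and everything else where they are.

Things in the scene. Friction and masses are not known exactly. Their poses are not given: they have to be found in the camera images.
- fixture: setting fixture fixed to the table. Origin on the table; x: the way a blade slides in (away from the robot), y: from fixed block to sliding jaw, z up. Bed 10 mm thick, x -70..110, y -80..120 mm. Fixed dark block x 20..70, y -50..0, top 66 mm: its face y = 0 is one side of the gap
- strap (a point): centre of the underside of the strap that bars entry to the gap from above: x 35..55, y -50..26 mm in the fixture frame, underside 66, top 74 mm above the table; a blade must go in level below it, along fixture x
- jaw (a joint): sliding jaw; value = gap (m) from the fixed block's face to the jaw's sprung shoe, shoe free; 0.015 to 0.024 at the start, stops 0 and 0.030, grows along fixture +y; about 5 N of friction, stays where left. Dark block at fixture x 20..70, 40 mm thick in y, 3 mm behind the shoe's free face, top 50 mm above the table
- shoe (a joint): aluminium plate 46 (x) x 36 (z) mm on the jaw's gap side; value = how far (m) it is pressed back towards the jaw: 0 free, 0.003 flush with the jaw block (hard stop). Spring 1 N per mm, so a nipped blade is held with up to 3 N and drags when drawn out
- jaw_tab (a point): middle of the top edge of the jaw's upright aluminium tab, 85 mm above the table, at fixture x = 45 mm. Tab 50 (x) x 12 (y) mm, 35 mm tall above the jaw block, its outer (+y) side flush with the jaw's outer side, 43 mm behind the shoe's free face: push or pinch it to move the jaw
- mat: black rubber mat 220 (x) x 320 (y) x 3 mm, fixed on the table, the gauges' place. Origin: centre of its underside
- gauge_mid: gauge: grey handle, steel blade 10 mm thick; the one to use, middle of the three. Origin: centre of the foot's underside, x along the blade, z up. Foot 60 x 34 x 10 mm; grip 44 (x) x 20 (y) mm from z 10 to 62; blade on edge from x 22 to a rounded tip at x 117, z 4 to 34 mm. About 0.2 kg, centre of mass near x = 15 mm
- gauge_mid_tip (a point): tip of the 10 mm blade, at mid-height of the blade: 117 mm along the gauge's x, 19 mm above its foot's underside
- gauge_thin: gauge: grey handle, steel blade 6 mm thick; not to be used. Origin: centre of the foot's underside, x along the blade, z up. Foot 60 x 34 x 10 mm; grip 44 (x) x 20 (y) mm from z 10 to 62; blade on edge from x 22 to a rounded tip at x 117, z 4 to 34 mm. About 0.2 kg, centre of mass near x = 15 mm
- gauge_thick: gauge: grey handle, steel blade 14 mm thick; not to be used. Origin: centre of the foot's underside, x along the blade, z up. Foot 60 x 34 x 10 mm; grip 44 (x) x 20 (y) mm from z 10 to 62; blade on edge from x 22 to a rounded tip at x 117, z 4 to 34 mm. About 0.2 kg, centre of mass near x = 15 mm
- vial_a: amber vial with cap, 28 mm diameter, 70 mm tall, standing on the mat among the gauges. Bystander; origin under its centre
- vial_b: second amber vial, like vial_a. Bystander; origin under its centre
- pot: white pot with a black cap, 32 mm diameter, 45 mm tall, standing on the fixture's bed on the jaw's side of the entry. Bystander; origin under its centre
- dowel: steel pin 18 mm diameter, 35 mm tall, standing on the far corner of the fixture's bed beyond the fixed block. Bystander; origin under its centre
- case: clear flat case 70 x 100 x 22 mm lying at the back of the table. Bystander; origin under its centre
- tape: cardboard ring 80 mm diameter, 25 mm tall, at the back of the table. Bystander; origin under its centre
- driver: screwdriver 170 mm long lying at the back of the table; its own x runs along it. Bystander
Mind the look-alikes: they are no part of the job. What is shaped like the gauge_mid but purple or turquoise is not meant.

How it is judged:
On the way, in this order (a step that is already met when the one before it is completed fails the run):
1. the 10 mm blade is slid right through the still open gap (tip beyond the jaws, level and straight) (x of gauge_mid_tip in the frame of fixture above 0.076 m and y of gauge_mid_tip in the frame of fixture between 0 and 0.03 m and z of gauge_mid_tip in the frame of fixture below 0.045 m and angle between the x axis of gauge_mid and the x axis of fixture, either way round below 0.15 rad and value of joint jaw above 0.0125 m), for 0.2 s.
2. the jaw is pushed up against the blade standing in the gap, its shoe pressed back (x of gauge_mid_tip in the frame of fixture above 0.076 m and y of gauge_mid_tip in the frame of fixture between 0 and 0.03 m and z of gauge_mid_tip in the frame of fixture below 0.045 m and angle between the x axis of gauge_mid and the x axis of fixture, either way round below 0.15 rad and value of joint jaw below 0.0097 m and contact force between jaw and gauge_mid above 0.5 N), for 0.1 s.
3. the held blade is drawn back between the jaws with the shoe dragging on it (x of gauge_mid_tip in the frame of fixture between 0.025 and 0.065 m and value of joint jaw below 0.0097 m and contact force between jaw and gauge_mid above 0.3 N and contact force between the fingers and gauge_mid above 1 N), for 0.1 s.
At the end, for the whole second after the job is handed in: The jaw stands where the 10 mm blade has set it: value between 0.0058 and 0.0097 (shoe pressed back by the blade by at least 0.3 mm when it was in); the 10 mm gauge stands upright (within 0.1 rad), released and at rest, on the mat, with its origin within the mat's outline (value of joint jaw between 0.0058 and 0.0097 m and x of gauge_mid in the frame of mat between -0.11 and 0.11 m and y of gauge_mid in the frame of mat between -0.16 and 0.16 m and z of gauge_mid in the frame of mat below 0.008 m and angle between gauge_mid's own z axis and vertical below 0.1 rad and linear speed of gauge_mid below 0.02 m/s); the robot touches nothing.
It fails at once if another gauge is moved by more than 20 mm (distance of any of gauge_thin, gauge_thick from where it was at the start of the episode above 0.02 m).
It fails at once if a bystander is moved by more than 25 mm (distance of any of vial_a, vial_b, pot, dowel, case, tape, driver from where it was at the start of the episode above 0.025 m).
It fails at once if the jaw is forced onto the blade with more than 60 N (contact force between jaw and gauge_mid above 60 N).
It also fails if it takes over 67 s, if anything falls off the work surface, if the arm or the gripper's body presses on something with over 40 N, if the wrist force passes 120 N, or if a joint passes its speed limit or range.

## Working session

There is one attempt and no reset: what is moved stays moved. The work goes in short steps, each a Python script; the robot and the scene stay as the last script left them, time stands still between calls to the robot, and variables do not carry over. Pictures are saved under pics/ and viewed, at most 10 in all, crops included, and the job is handed in when it is done.

```bash
mkdir -p pics; ls
cat > h.py <<'E'
import numpy as np, cv2
from bench import r, hand, sense, imaging, close_job
def snap(n,f=None):
    s=imaging.snapshot(n)
    if f: cv2.imwrite('pics/'+f,s['image'][:,:,::-1])
    return s
def cloud(s):
    K=np.array(s['intrinsics']);k1=s['k1'];d=s['depth']
    v,u=np.mgrid[0:400,0:640]
    n=cv2.undistortPoints(np.stack([u,v],-1).reshape(-1,1,2).astype(np.float64),K,np.array([k1,0,0,0,0.])).reshape(400,640,2)
    P=np.dstack([n*d[...,None],d])
    T=np.linalg.inv(s['world_to_cam'])
    W=P@T[:3,:3].T+T[:3,3]; W[d==0]=np.nan
    return W
def onplane(s,u,v,z):
    n=cv2.undistortPoints(np.array([[[u,v]]],float),np.array(s['intrinsics']),np.array([s['k1'],0,0,0,0.]))[0,0]
    T=np.linalg.inv(s['world_to_cam']);d=T[:3,:3]@[n[0],n[1],1];o=T[:3,3]
    return o+d*(z-o[2])/d[2]
E
python3 - <<'E'
from h import *
for n in('top','side'):
    s=snap(n,n+'0.png'); np.savez(n+'0.npz',**s)
    print(n,s['intrinsics'],s['k1'],np.linalg.inv(s['world_to_cam']).round(3))
print(sense())
E
```

```text
pics
top [[406.01270428   0.         320.51552099]
 [  0.         406.01270428 203.14386036]
 [  0.           0.           1.        ]] 0.020632285546972905 [[-0.022 -0.996  0.092  0.507]
 [-1.     0.021 -0.014  0.006]
 [ 0.012 -0.092 -0.996  0.872]
 [ 0.     0.     0.     1.   ]]
side [[436.14340517   0.         317.58790363]
 [  0.         436.14340517 198.80929643]
 [  0.           0.           1.        ]] 0.019655050046613328 [[ 0.963 -0.181  0.202  0.416]
 [-0.271 -0.596  0.756 -0.664]
 [-0.016 -0.782 -0.623  0.656]
 [ 0.     0.     0.     1.   ]]
{'clock': 0.1, 'joint_pos': array([-1.12322219,  0.68989055, -0.194524  ,  1.56623132,  0.15733353,
        0.90251665, -0.21511147]), 'dq': array([ 2.29522088e-04, -2.40511626e-03, -3.24840540e-05, -2.47249041e-03,
        2.91352238e-04, -7.21352497e-04, -7.29062106e-04]), 'tau': array([-3.73468007e-03, -5.40603197e+01, -1.27179086e+00, -1.58987957e+01,
        9.32794675e-03,  4.41406868e-03,  6.65901169e-06]), 'ee_pos': array([0.25109509, 0.57166888, 0.20797268]), 'eef_rot': array([-6.45153546e-01, -3.07443609e+00,  2.57568229e-03]), 'force': array([-0.48737165, -0.42818495, -0.46785527]), 'torque': array([ 0.02444977, -0.00439839, -0.00502431]), 'grip_force': 0.0, 'gripper_width': 0.0854370540405499}
```

View pics/top0.png

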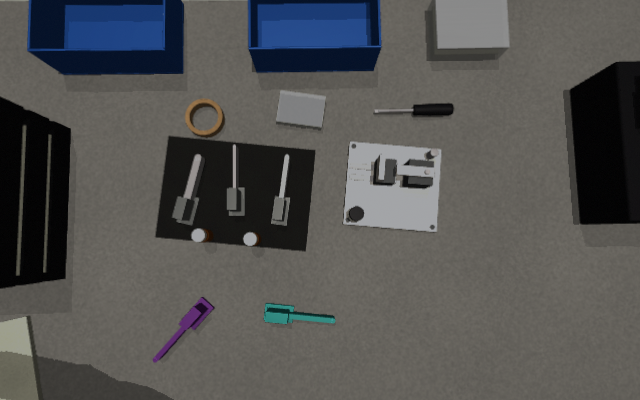

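View pics/side0.png

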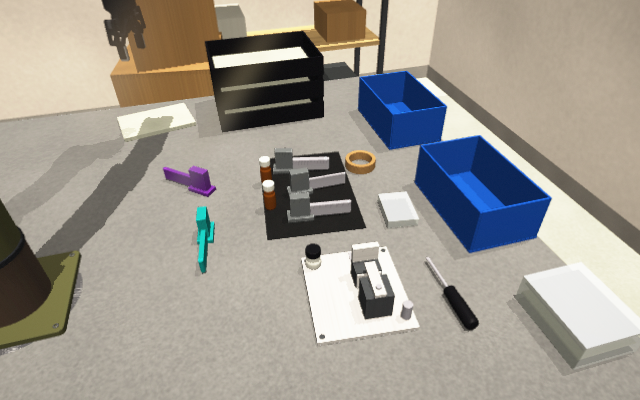

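The top view shows three gauges on the mat: heads at about (185,208), (235,200) and (281,208), with the left blade thickest, the middle thinnest and the right intermediate. The fixture is at (393,187) with its entry facing down in the image and the pot at (356,213). The side view agrees. Next I'll measure these.

Run:
```python
from h import *
s=dict(np.load('top0.npz')); W=cloud(s); im=s['image'].astype(int)
g=im.mean(2)
# mat corners
def polyc(mask,z):
    c=max(cv2.findContours(mask.astype(np.uint8),cv2.RETR_EXTERNAL,cv2.CHAIN_APPROX_NONE)[0],key=cv2.contourArea)
    n=cv2.minAreaRect(c); return n
def plane_pts(mask,z):
    v,u=np.nonzero(mask); return np.array([onplane(s,a,b,z)[:2] for a,b in zip(u,v)])
def rect(P):
    (c,sz,a)=cv2.minAreaRect((P*1000).astype(np.float32)); return np.round(c,1),np.round(sz,1),round(a,2)
print('z samples: mat',W[225,260],'bed',W[215,390],'strap',W[170,420],'table',W[280,300])
roi=np.zeros((400,640),bool)
m=roi.copy(); m[140:248,160:313]=1
bright=m&(g>110)
n,l,st,cen=cv2.connectedComponentsWithStats(bright.astype(np.uint8))
for i in range(1,n):
    if st[i,4]>30:
        mk=l==i; print('blob',st[i],rect(plane_pts(mk,.037)), 'zmed',np.nanmedian(W[mk][:,2]), 'g',g[mk].mean())
m=roi.copy(); m[140:235,340:445]=1
bed=m&(g>140)&(W[...,2]<.02)
bed=cv2.morphologyEx(bed.astype(np.uint8),cv2.MORPH_CLOSE,np.ones((5,5)))>0
n,l,st,cen=cv2.connectedComponentsWithStats(bed.astype(np.uint8)); i=1+np.argmax(st[1:,4])
print('bed',rect(plane_pts(l==i,.01)))
big=cv2.resize(s['image'][135:250,155:445,::-1],None,fx=2.7,fy=2.7,interpolation=cv2.INTER_CUBIC)
a=cv2.resize(s['image'][140:235,340:445,::-1],(525*1,475),interpolation=cv2.INTER_CUBIC)
cv2.imwrite('pics/fx.png',a);
cv2.imwrite('pics/mat.png',cv2.resize(s['image'][140:250,158:316,::-1],None,fx=5,fy=5,interpolation=cv2.INTER_CUBIC))
```

```text
z samples: mat [0.54357287 0.12458232 0.00354368] bed [ 0.55871308 -0.15301607  0.00892157] strap [ 0.64347091 -0.20436393  0.07322238] table [0.42580721 0.04135143 0.00278228]
blob [233 145   3  44 132] (array([664.9, 172.8]), array([ 4.2, 90.4]), 89.81) zmed 0.037676263964087686 g 151.20202020202018
blob [184 154  17  45 285] (array([646.7, 258.2]), array([13.2, 93.1]), 75.44) zmed 0.03737975373204139 g 142.57543859649124
blob [275 154  14  65 299] (array([621.8,  72.2]), array([ 13. , 135.7]), 80.52) zmed 0.037854280012279085 g 143.18283166109254
blob [192 229  13  14 144] (array([523.7, 246.2]), array([26.5, 24.3]), 0.46) zmed 0.07338215706696732 g 158.17824074074073
blob [243 232  14  14 143] (array([515.1, 141.6]), array([26.1, 25.7]), 44.26) zmed 0.07318419282760713 g 158.72261072261074
bed (array([ 620.7, -159.9]), array([198.2, 178.8]), 83.88)
```

View pics/fx.png

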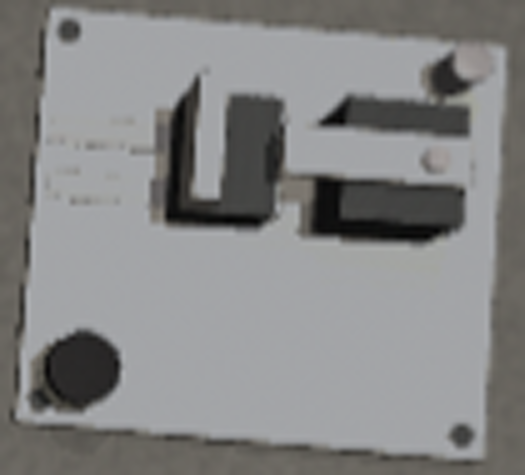

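View pics/mat.png

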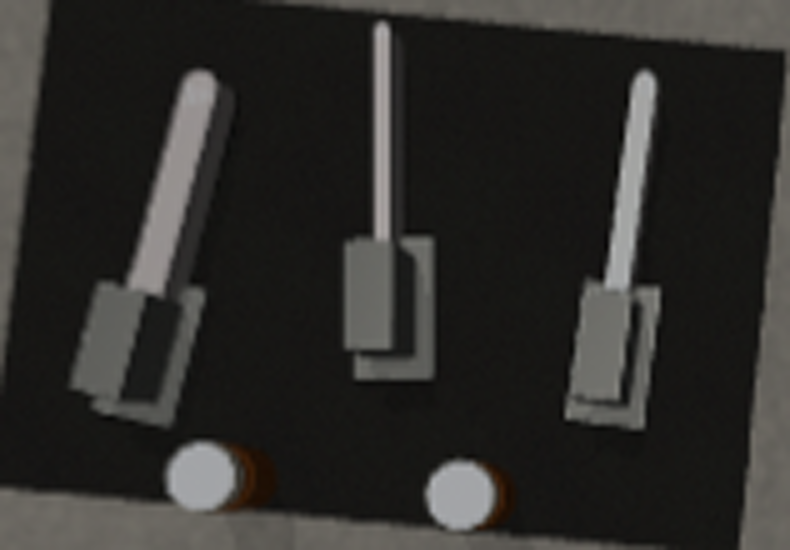

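The right-hand gauge, whose blade tip is at about (287,154), is the 10 mm one. The fixture's block and strap are at about (425,172) and the jaw tab at about (382,170). I'll refine the gauge line and the fixture edges.

Run:
```python
from h import *
s=dict(np.load('top0.npz')); W=cloud(s); g=s['image'].astype(float).mean(2)
# blade axis
for nm,c0,c1,r0,r1 in(('mid',272,298,158,194),('thin',226,246,150,184),('thick',180,205,158,192)):
    P=[];wd=[]
    for v in range(r0,r1):
        w=np.clip(g[v,c0:c1]-75,0,None); 
        w=(g[v,c0:c1]>95)*1.0*g[v,c0:c1]; u=(w*np.arange(c0,c1)).sum()/w.sum(); wd.append((w>0).sum()*2.05)
        P.append(onplane(s,u,v,.037)[:2])
    P=np.array(P); vx,vy,x0,y0=cv2.fitLine(P.astype(np.float32),cv2.DIST_HUBER,0,.01,.01).ravel()
    if vx<0: vx,vy=-vx,-vy
    print(nm,'yaw deg',np.degrees(np.arctan2(vy,vx)),'pt',x0,y0,'width',np.mean(wd))
print('tip',onplane(s,287.4,153.8,.037))
print('foot corners',[onplane(s,158+a/5,140+b/5,.013).round(4)[:2].tolist() for a,b in((588,280),(660,290),(645,428),(565,418))])
# grip top region by depth
m=np.zeros_like(g,bool); m[185:235,262:300]=1
k=m&(W[...,2]>.055); print('grip top',k.sum(),cv2.minAreaRect((W[k][:,:2]*1000).astype(np.float32)),np.median(W[k][:,2]))
# fixture features
F=np.zeros_like(g,bool); F[140:235,340:445]=1
for nm,lo,hi,d in(('tab',.079,.095,0),('strap',.069,.078,0),('block66',.060,.069,1),('jaw50',.043,.056,1),('pot',.04,.06,1)):
    k=F&(W[...,2]>lo)&(W[...,2]<hi)
    n,l,st,cn=cv2.connectedComponentsWithStats(k.astype(np.uint8))
    for i in range(1,n):
        if st[i,4]>25:
            q=W[l==i]; print(nm,st[i],cv2.minAreaRect((q[:,:2]*1000).astype(np.float32)),np.median(q[:,2]).round(4))
m=np.zeros_like(g,bool); m[130:255,150:320]=1
k=cv2.morphologyEx((m&(g<40)).astype(np.uint8),cv2.MORPH_CLOSE,np.ones((25,25)))
v,u=np.nonzero(k); P=np.array([onplane(s,a,b,.003)[:2] for a,b in zip(u,v)]); print('mat',cv2.minAreaRect((P*1000).astype(np.float32)))
```

```text
mid yaw deg -8.441939 pt 0.6438584 0.06992179 width 10.022222222222222
thin yaw deg -0.17398159 pt 0.6683046 0.17282876 width 6.1499999999999995
thick yaw deg -14.366578 pt 0.6552262 0.2561669 width 14.410294117647059
tip [0.689397   0.06176393 0.037     ]
foot corners [[0.604, 0.0897], [0.5991, 0.0592], [0.5407, 0.0664], [0.5456, 0.1001]]
grip top 232 ((572.675537109375, 80.23072814941406), (20.19732666015625, 44.008384704589844), 81.71896362304688) 0.06497375355659252
tab [378 155   8  26 164] ((648.6788330078125, -125.59664154052734), (12.11201286315918, 49.45523452758789), 83.7156753540039) 0.0854
strap [396 165  39  13 383] ((641.6613159179688, -194.5662841796875), (76.24312591552734, 20.4412899017334), 83.44039154052734) 0.0736
block66 [409 160  25   8 161] ((658.435791015625, -208.7987823486328), (49.00746536254883, 13.215795516967773), 84.31233978271484) 0.0659
block66 [407 176  26  10 206] ((623.1110229492188, -205.36192321777344), (49.98881149291992, 15.832972526550293), 85.06794738769531) 0.0651
jaw50 [430 149   8   8  50] ((684.6202392578125, -241.4868927001953), (15.2630
[... 270 characters left out ...]
61979675293, 26.458707809448242), 88.07209777832031) 0.0544
pot [429 149   9   8  57] ((684.8118286132812, -242.06869506835938), (15.867411613464355, 16.166284561157227), 22.638458251953125) 0.045
pot [375 158  23  26 338] ((647.19580078125, -141.19625854492188), (43.35197448730469, 50.05486297607422), 83.86783599853516) 0.05
pot [405 176  26  11  56] ((617.3407592773438, -201.03466796875), (51.31302261352539, 15.896564483642578), 63.978912353515625) 0.0505
pot [349 207  15  14 174] ((560.5773315429688, -76.06768798828125), (28.256349563598633, 26.48774528503418), 87.71395111083984) 0.0549
mat ((625.9454345703125, 173.620361328125), (318.8053894042969, 241.84039306640625), 83.37783813476562)
```

```bash
cat >> h.py <<'E'
from scipy.spatial.transform import Rotation as Ro
FY=np.radians(-6.25); FO=np.array([.5985,-.1777,0])
ex=np.array([np.cos(FY),np.sin(FY),0]); ey=np.array([-np.sin(FY),np.cos(FY),0])
GY=np.radians(-8.4); GO=np.array([.5727,.0803,0]); HZ=.022   # TCP height above foot underside when gripping
def fx(x,y,z): return FO+ex*x+ey*y+[0,0,z]
def tofx(p): d=np.asarray(p)-FO; return np.array([d@ex,d@ey,d[2]])
def rot(yaw,flip):
    x=np.array([np.cos(yaw),np.sin(yaw),0])*(-1 if flip else 1); z=np.array([0,0,-1.])
    return Ro.from_matrix(np.c_[x,np.cross(z,x),z]).as_rotvec()
E
python3 - <<'E'
from h import *
for f in(0,1):
    for nm,p,y in(('above',GO+[0,0,.14],GY),('grasp',GO+[0,0,.003+HZ],GY),('entry',fx(-.115,.01,.013+HZ),FY),('in',fx(-.027,.01,.013+HZ),FY),('tab',fx(.045,.1,.06),FY)):
        q=r.inverse_kinematics(p,rot(y,f)); print(f,nm,None if q is None else np.round(q,2))
E
```

```text
0 above [-0.49  0.77  0.48  1.8  -0.52  0.7  -1.44]
0 grasp [-0.41  0.93  0.33  1.85 -0.62  0.46 -1.35]
0 entry [ 0.13  0.85  0.14  2.05 -0.41  0.27 -1.06]
0 in [ 0.06  0.92  0.26  1.79 -0.45  0.49 -1.06]
0 tab [-0.15  0.96  0.4   1.58 -0.51  0.71 -1.19]
1 above [-0.02  0.73 -0.34  1.77  0.36  0.7   0.87]
1 grasp [-0.05  0.91 -0.29  1.83  0.51  0.48  0.73]
1 entry [ 0.57  0.9  -0.59  2.03  1.    0.54  0.71]
1 in [ 0.53  0.96 -0.59  1.76  0.81  0.68  0.94]
1 tab [ 0.28  0.95 -0.43  1.55  0.51  0.75  1.09]
```

Run:
```python
from h import *
R=rot(GY,0)
r.move_to(GO+[0,0,.15],R)
hand.set_gripper(.05,50)
r.move_straight(GO+[0,0,.003+HZ],v=.12)
s=sense(); print(s['ee_pos'],s['force'],s['clock'])
hand.set_gripper(.0,50); s=sense(); print('w',s['gripper_width'],s['grip_force'],s['force'])
r.move_straight(GO+[0,0,.14],v=.12)
s=sense(); print(s['ee_pos'],s['gripper_width'],s['force'],s['clock'])
r.move_to(fx(-.115,.010,.14),rot(FY,0))
s=sense(); print(s['ee_pos'],tofx(s['ee_pos']),s['clock'])
t=snap('top'); d=snap('side','carry.png'); np.savez('carry.npz',**t); W=cloud(t)
# blade: points near z = .14-HZ+.034
zb=.14-HZ+.034
k=(abs(W[...,2]-zb)<.008)&(W[...,1]<-.08)&(W[...,1]>-.25)&(W[...,0]>.5)&(W[...,0]<.64)
q=W[k]; print(k.sum(),np.median(q[:,2])-zb)
print(cv2.minAreaRect((q[:,:2]*1000).astype(np.float32)))
l=cv2.fitLine(q[:,:2].astype(np.float32),cv2.DIST_HUBER,0,.01,.01).ravel(); print(np.degrees(np.arctan2(l[1],l[0])),tofx([l[2],l[3],0]),'xmax',max(tofx(p)[0] for p in q))
```

```text
[0.57331367 0.0802721  0.02566972] [-0.12995632  0.06519477  0.02162447] 3.85
w 0.019174929343814283 50.70823073387146 [-0.48822562  0.71188287  5.53550977]
[0.57193506 0.08039974 0.1392034 ] 0.01847518624972235 [ 0.23107173  0.08166883 -2.10111839] 5.3333
[ 0.48635385 -0.1534184   0.13969776] [-0.11412305  0.01192827  0.13969776] 6.3167
325 -0.00174843789238599
((551.2200317382812, -159.0379180908203), (14.383145332336426, 101.9261703491211), 80.35831451416016)
-7.0702543 [-0.04517414  0.01354181  0.        ] xmax 0.0019888884082409778
```

View pics/carry.png

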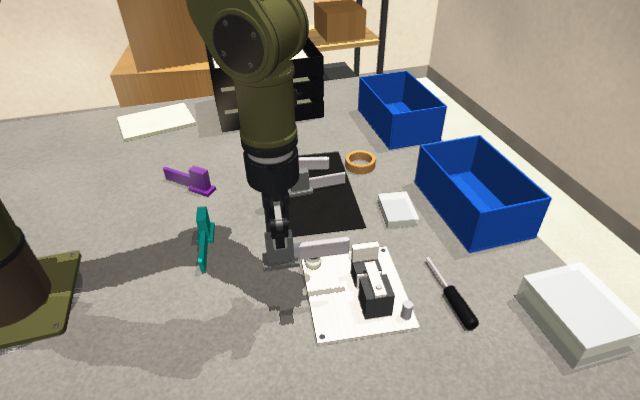

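The side view shows the gauge held level in front of the fixture, with its blade at about (325,247). I'll let the arm settle and measure the blade again.

```bash
cat >> h.py <<'E'
def blade(zb,lo=-.08,hi=-.0):
    W=cloud(snap('top')); d=W-FO; X=d@ex; Y=d@ey
    k=(abs(W[...,2]-zb)<.008)&(X>lo)&(X<hi)&(abs(Y-.01)<.03)
    bins=np.linspace(lo,hi,9); c=[];z=[]
    for a,b in zip(bins[:-1],bins[1:]):
        m=k&(X>=a)&(X<b)
        if m.sum()>8: c.append(((a+b)/2,(Y[m].min()+Y[m].max())/2,np.median(W[m][:,2]),Y[m].max()-Y[m].min()))
    c=np.array(c); p=np.polyfit(c[:,0],c[:,1],1); zz=np.polyfit(c[:,0],c[:,2],1)
    return p,zz,c[:,3].mean()
E
python3 - <<'E'
from h import *
r.dwell(.3); s=sense(); print(tofx(s['ee_pos']),np.degrees(np.array(Ro.from_rotvec(s['eef_rot']).as_matrix()[:2,0])),s['clock'])
p,z,w=blade(.14-HZ+.034); print('yaw rel deg',np.degrees(p[0]),'y at x=0',p[1],'pitch deg',np.degrees(z[0]),z,w)
E
```

```text
[-0.11474351  0.0105759   0.13994908] [56.96250338 -6.17086144] 6.7167
yaw rel deg -0.025445476037973386 y at x=0 0.011626882524228214 pitch deg -0.08931403658087136 [-0.00155882  0.1505952 ] 0.009990943294262903
```

Run:
```python
from h import *
Z=.0365
def show(t): s=sense(); print(t,tofx(s['ee_pos']).round(4),s['force'].round(2),(s['force']@ey).round(2),s['clock']); return s
r.move_straight(fx(-.115,.0088,Z),v=.1); r.dwell(.2); show('down')
for x in(-.09,-.06,-.027):
    r.move_straight(fx(x,.0088,Z),v=.06); s=show(x)
    if np.abs(s['force'][:2]).max()>6: print('STOP'); break
r.dwell(.25); s=show('in'); b=s['force']@ey
y=.0088
while y>0:
    y-=.0005; r.move_straight(fx(-.027,y,Z),v=.02); s=sense()
    f=s['force']@ey-b
    if f>2.5: break
s=show('touch'); print(y,f)
```

```text
down [-0.1146  0.0088  0.037 ] [ 0.69  0.43 -2.88] 0.51 8.15
-0.09 [-0.0903  0.0089  0.0363] [ 0.47 -0.74 -2.44] -0.68 8.7167
-0.06 [-0.0606  0.0088  0.0364] [-0.08 -0.13 -2.81] -0.14 9.3667
-0.027 [-0.0277  0.0088  0.0363] [-0.28 -0.05 -3.22] -0.08 10.0667
in [-0.0274  0.0087  0.0365] [ 0.21 -0.28 -2.01] -0.26 10.3167
touch [-0.027   0.0041  0.0365] [ 1.55  2.44 -0.81] 2.6 13.0667
0.0032999999999999965 2.854240513645075
```

Run:
```python
from h import *
r.move_straight(fx(-.027,.0050,.0365),v=.02); b=sense()['force'][2]
z=.0365
while z>.029:
    z-=.0007; r.move_straight(fx(-.027,.0050,z),v=.02); s=sense()
    if s['force'][2]-b>2.0: break
print('z',z,tofx(s['ee_pos']),s['force'].round(2),s['clock'])
hand.set_gripper(.05); s=sense(); print(tofx(s['ee_pos']),s['force'].round(2),s['clock'])
r.move_straight(fx(-.027,.0050,.15),v=.15)
W=blade(.0440,-.0,.018); print(W)
r.move_to(fx(.045,.115,.15),rot(FY,0)); hand.set_gripper(0.,50)
r.move_straight(fx(.045,.110,.062),v=.15); r.dwell(.2)
s=sense(); print(tofx(s['ee_pos']),s['force'].round(2),s['gripper_width'],s['clock'])
snap('side','tab.png')
```

```text
z 0.0323 [-0.0270112   0.00492433  0.03270916] [-1.14 -0.23  2.72] 14.8167
[-0.02685586  0.00495062  0.03228349] [ 0.26 -0.23  0.14] 15.225Traceback (most recent call last):
  File "<stdin>", line 10, in <module>
  File "h.py", line 35, in blade
    c=np.array(c); p=np.polyfit(c[:,0],c[:,1],1); zz=np.polyfit(c[:,0],c[:,2],1)
                                ~^^^^^
IndexError: too many indices for array: array is 1-dimensional, but 2 were indexed
```

Run:
```python
from h import *
r.move_to(fx(.045,.115,.15),rot(FY,0)); hand.set_gripper(0.,50)
W=cloud(snap('top')); d=W-FO;X=d@ex;Y=d@ey
k=(abs(W[...,2]-.072)<.006)&(X>-.07)&(X<.01)&(abs(Y)<.03); print(k.sum(),'grip centre',(np.r_[X[k].min()+X[k].max(),Y[k].min()+Y[k].max()]/2).round(4),np.median(W[k][:,2]))
r.move_straight(fx(.045,.100,.062),v=.15); r.dwell(.2)
s=sense(); print(tofx(s['ee_pos']),s['force'].round(2),s['gripper_width'],s['clock'])
snap('side','tab.png')
```

```text
Traceback (most recent call last):
ValueError: zero-size array to reduction operation minimum which has no identity
```

Run:
```python
from h import *
a=snap('side')['image'];b=snap('top')['image']
cv2.imwrite('pics/tab.png',np.hstack([cv2.resize(a[180:360,220:480],None,fx=1.5,fy=1.5),cv2.resize(b[60:240,300:500],None,fx=1.5,fy=1.5)])[:,:,::-1]); print(sense()['clock'],sense()['ee_pos'])
```

```text
17.4833 [ 0.65574764 -0.06833303  0.15005691]
```

View pics/tab.png

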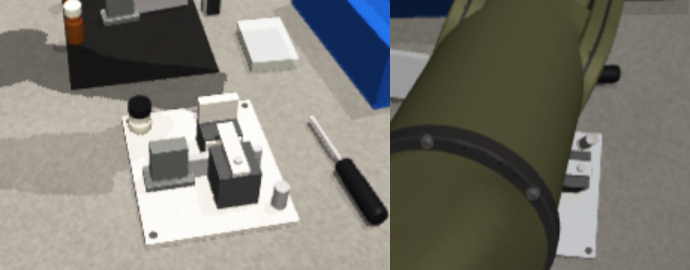

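The left crop (side view) shows the gauge standing on the bed, tip visible past the jaws at about (255,152); the arm blocks the top view. Next I'll push the jaw.

Run:
```python
from h import *
r.move_straight(fx(.045,.095,.062),v=.18); r.dwell(.2)
b=sense()['force']@ey; y=.095; y0=None; T=[]
while y>.05:
    y-=.001 if (y0 is None or y>y0-.0085) else .0004
    r.move_straight(fx(.045,y,.062),v=.025); s=sense(); f=s['force']@ey-b; a=tofx(s['ee_pos'])[1]
    T.append((round(a*1000,2),round(f,2)))
    if y0 is None and f>2.5: y0=a; print('contact',y0)
    if f>7.6 and y0 and a<y0-.008: break
    if f>15 or (y0 and a<y0-.0145): break
print(T,s['clock'],len(T))
```

```text
contact 0.06823944230104587
[(np.float64(93.95), np.float64(0.28)), (np.float64(92.83), np.float64(0.7)), (np.float64(91.83), np.float64(0.2)), (np.float64(90.85), np.float64(0.47)), (np.float64(89.87), np.float64(0.87)), (np.float64(88.85), np.float64(0.61)), (np.float64(87.85), np.float64(0.9)), (np.float64(86.83), np.float64(0.96)), (np.float64(85.83), np.float64(-0.49)), (np.float64(84.85), np.float64(0.68)), (np.float64(83.85), np.float64(0.59)), (np.float64(82.85), np.float64(1.26)), (np.float64(81.88), np.float64(0.76)), (np.float64(80.87), np.float64(1.56)), (np.float64(79.86), np.float64(0.07)), (np.float64(78.85), np.float64(-0.27)), (np.float64(77.84), np.float64(1.36)), (np.float64(76.84), np.float64(-0.28)), (np.float64(75.84), np.float64(0.45)), (np.float64(74.86), np.float64(-0.09)), (np.float64(73.87), np.float64(-0.02)), (np.float64(72.87), np.float64(0.6)), (np.float64(71.86), np.float64(1.47)), (np.float64(70.86), np.float64(1.65)), (np.float64(69.88), np.float64(-0.42)), (np.float64(68.88), np.float64(0.02)), (np.float64(68.42), np.float64(1.37)), (np.float64(68.24), np.float64(4.76)), (np.float64(67.26), np.float64(5.04)), (np.float64(65.79), np.float64(5.74)), (np.float64(64.5), np.float64(5.25)), (np.float64(63.25), np.float64(6.07)), (np.float64(62.11), np.float64(4.87)), (np.float64(61.01), np.float64(4.77)), (np.float64(59.99), np.float64(6.04)), (np.float64(58.96), np.float64(5.43)), (np.float64(58.64), np.float64(5.39)), (np.float64(58.33), np.float64(4.9)), (np.float64(58.05), np.float64(5.73)), (np.float64(57.77), np.float64(5.22)), (np.float64(57.54), np.float64(6.44)), (np.float64(57.27), np.float64(6.89)), (np.float64(57.03), np.float64(5.74)), (np.float64(56.8), np.float64(7.24)), (np.float64(56.56), np.float64(7.49)), (np.float64(56.36), np.float64(7.45)), (np.float64(56.12), np.float64(7.71))] 30.0833 47
```

Spring force starts at 58.0 mm and I stopped at 56.1 mm, so the jaw stands at about 8.1 mm. Next I'll re-grip the gauge and draw it out.

Run:
```python
from h import *
def show(t): s=sense(); print(t,tofx(s['ee_pos']).round(4),(s['force']@ex).round(2),(s['force']@ey).round(2),s['force'][2].round(2),s['grip_force'].round(1),s['gripper_width'].round(4),s['clock'])
r.move_straight(fx(.045,.075,.062),v=.1)
r.move_straight(fx(.045,.085,.15),v=.25)
r.move_to(fx(-.027,.0042,.15),rot(FY,0)); hand.set_gripper(.05,40)
r.move_straight(fx(-.027,.0042,.0325),v=.15); r.dwell(.15); show('at')
hand.set_gripper(0.,40); show('grip')
for x in(-.045,-.055,-.065,-.075,-.085,-.095):
    r.move_straight(fx(x,.0042,.0328),v=.05); show(x)
r.move_straight(fx(-.130,.0042,.0335),v=.1); show('out')
r.move_straight(fx(-.130,.0042,.15),v=.2)
r.move_to(fx(-.16,.10,.15),rot(FY,0)); r.dwell(.1); show('up')
# check jaw from the top
W=cloud(snap('top','out.png')); d=W-FO;X=d@ex;Y=d@ey
k=(abs(W[...,2]-.085)<.005)&(X>.01)&(X<.08)&(Y>.02)&(Y<.08)
if k.sum()>20:
    c=cv2.minAreaRect((np.c_[X[k],Y[k]]*1000).astype(np.float32)); print('tab',c,'jaw',c[0][1]-37)
```

```text
Traceback (most recent call last):
AttributeError: 'float' object has no attribute 'round'
```

Run:
```python
from h import *
def show(t): s=sense(); print(t,tofx(s['ee_pos']).round(4),(s['force']@ex).round(2),(s['force']@ey).round(2),s['force'][2].round(2),s['grip_force'],s['gripper_width'],s['clock'])
show('at')
hand.set_gripper(0.,40); show('grip')
for x in(-.045,-.055,-.065,-.075,-.085,-.095):
    r.move_straight(fx(x,.0042,.0328),v=.05); show(x)
r.move_straight(fx(-.130,.0042,.0335),v=.1); show('out')
r.move_straight(fx(-.130,.0042,.15),v=.2)
r.move_to(fx(-.16,.10,.15),rot(FY,0)); r.dwell(.1); show('up')
W=cloud(snap('top','out.png')); d=W-FO;X=d@ex;Y=d@ey
k=(abs(W[...,2]-.085)<.005)&(X>.01)&(X<.08)&(Y>.02)&(Y<.08)
if k.sum()>20:
    c=cv2.minAreaRect((np.c_[X[k],Y[k]]*1000).astype(np.float32)); print('tab',c,'jaw',c[0][1]-37)
```

```text
at [-0.0262  0.004   0.0336] 0.22 0.07 0.11 0.0 0.050250451956605886 33.0667
grip [-0.0267  0.0039  0.0331] -0.18 -1.21 5.45 39.957913756370544 0.01897692108349566 33.4417
-0.045 [-0.0452  0.004   0.0331] 0.84 -0.74 4.41 39.981937408447266 0.01912247392004889 33.95
-0.055 [-0.0547  0.0039  0.0331] 1.33 0.25 5.45 40.07059872150421 0.01919534760157308 34.3
-0.065 [-0.0649  0.004   0.033 ] 2.57 -0.88 6.85 40.11150419712067 0.018753440052741422 34.65
-0.075 [-0.0752  0.004   0.0329] 1.69 -0.83 6.03 40.10975360870361 0.019179116182682008 35.0
-0.085 [-0.0855  0.0041  0.0328] 2.03 -1.27 5.96 40.07263898849487 0.019030168030664544 35.35
-0.095 [-0.0961  0.0042  0.0328] 1.14 0.05 7.21 40.203511118888855 0.018973247793213424 35.7
out [-0.1308  0.0047  0.0329] 0.36 -0.21 -2.36 39.10616397857666 0.018886343871366295 36.2
up [-0.16    0.0992  0.1494] 0.51 -0.78 -3.23 39.22498404979706 0.01914261213978058 37.5167
tab ((44.84101104736328, 44.96550369262695), (50.52234649658203, 12.020646095275879), 0.12242850661277771) jaw 7.965503692626953
```

Run:
```python
from h import *
r.move_to(GO+[0,0,.14],rot(GY,0))
r.move_straight(GO+[0,0,.030],v=.12); r.dwell(.15); b=sense()['force'][2]; z=.030
while z>.0235:
    z-=.0006; r.move_straight(GO+[0,0,z],v=.02); s=sense()
    if s['force'][2]-b>2: break
print(z,s['ee_pos'],s['force'].round(2))
hand.set_gripper(.05); r.dwell(.1)
r.move_straight(GO+[0,0,.16],v=.15)
r.move_to([.40,.35,.25],rot(GY,0))
t=snap('top'); W=cloud(t)
k=(abs(W[...,2]-.065)<.005)&(abs(W[...,0]-.573)<.04)&(abs(W[...,1]-.08)<.03)
print('grip top',cv2.minAreaRect((W[k][:,:2]*1000).astype(np.float32)),np.median(W[k][:,2]),sense()['clock'],sense()['force'].round(2))
a=snap('side')['image']; cv2.imwrite('pics/end.png',np.hstack([a,t['image']])[100:330,:,::-1][:, 150:950])
```

```text
0.0258 [0.57275469 0.08028511 0.02611474] [-1.26 -0.04  1.39]
grip top ((571.97607421875, 80.99281311035156), (19.547677993774414, 44.020626068115234), 81.62984466552734) 0.06504467462276142 44.1583 [0.87 0.22 0.18]
```

View pics/end.png

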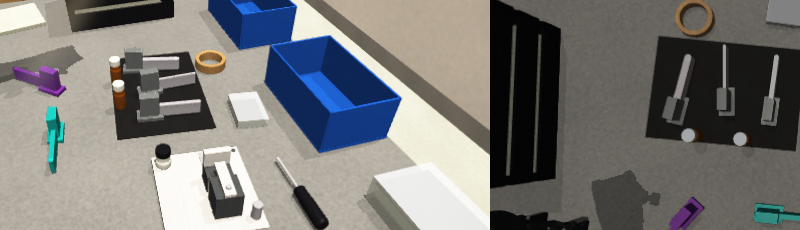

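The final picture shows all three gauges standing on the mat, with the 10 mm one back at about (770,105) in its old place. The vials, pot and dowel haven't moved, and the arm is clear. I'll hand the job in.

```bash
python3 -c "
from h import *
print(close_job())"
```

```text
the job is handed in; nothing more can be done
None
```

I set the jaw with the 10 mm gauge to about 8.0 mm (shoe pressed back about 2 mm), felt the shoe drag as I drew the gauge out, stood it back upright in its place on the mat, and handed the job in after about 44 s; no verdict was returned.

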